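Hang up the pail, then find which way the lid unscrews

ROBOT

A 6-joint arm with a two-finger parallel gripper is mounted at the origin on the work surface; the furniture and walls round the work are solid. World frame = base frame: x ahead of the robot, y to its left, z up, the work surface at z = 0. Lengths are in m, angles in rad, forces in N, time in s.
With the tool pointing down it reaches from about 0.25 to 0.8 m from the base axis. Payload 8.5 kg.
Tool frame: the origin (TCP) lies at the very end of the fingers, on their centre line; the grasp point (between the pads) lies 19 mm behind it (ctrl.grip_depth is the distance from the TCP to the grasp point, in m); z points along the fingers, y is the line along which they close (so a half turn about z gives the same grasp; the last joint's range is limited). The gripper opens to 85 mm and grips with 20 to 120 N. Pads are 22 mm wide; open, the fingers measure 114 mm over their backs; the gripper's body (76 mm by 85 mm) begins 54 mm behind the grasp point. The pads swing forward as they close: fully open they stand 13 mm farther back than shut.
Start: joints at [-1.231, 0.238, -0.013, 1.319, 0, 1.571], TCP at [0.175, -0.495, 0.231] pointing down, gripper open.
Joint ranges: [-2.66, 2.66], [-1.03, 1.9], [-1.14, 1.46], [-1.82, 2.27], [-1.45, 1.34], [-3.14, 3.14]. Speed limits (rad/s): [2.22, 2.22, 2.79, 3.14, 3.14, 3.14].

INTERFACE

Orientations are given as [roll, pitch, yaw] about the fixed x, y, z axes, in that order (R = Rz(yaw) Ry(pitch) Rx(roll)).
In Python, from bench import ctrl gives the robot as it stands.
- The arm moves only by the tool move_arm, never from a script. Its argument "motion" is a list that holds one entry, the list of rows, each a list of 7 numbers: the turn, a rotation vector about the tool's x, y, z in rad, then the shift along the tool's x, y, z in m, then the finger opening in m, from 0 to 0.0854. A call has 1 to 5 rows; each row is the pose to reach, as a shift and turn from the pose commanded when the call began, along the tool's axes at that moment; what a row does not reach only later rows make up. A row lasts 1/12 s, in which the tool goes at most 41.7 mm and 7.16 degrees, less where a joint would pass 70% of its speed; a pose out of reach is approached as far as the arm can. A call with a gripper value outside its range is refused whole. The fingers move at their own pace and stop on an object; the grip force is fixed at half the most. Time passes only in rows, so rows that repeat a pose let the fingers close. It gives the time, the measured TCP pose, the force, the opening and the grip force at its end, in the units of the state.
- ctrl.observe(): the state, without advancing time (a new reading comes with each control period).
- ctrl.capture(name): name is "side" or "top" or "wrist"; returns a dict with "color" (480x640x3 uint8, red, green, blue), "z_map" (480x640 float32, m along the optical axis (not along the pixel's ray), 0 where there is no reading), "K" (3x3 intrinsics, pixels), "k1" (the pictures are not rectified: a ray, as slopes to the right and down, at radius r is drawn at 1 + k1 r^2 times it, then the intrinsics apply), "extrinsics" (4x4, takes a point from camera to world coordinates). Camera axes: x right, y up, looking along -z (the intrinsics and any distortion apply to the point x, -y, -z); pixel columns grow to the right and rows downward; lengths in m; the calibration is good to about 2 mm. A picture is of the moment at which its call begins.
- ctrl.close_job(): hands the job in; it is judged then, once.
The state is a dict: "t": time; "joint_positions": joint angles; "qd": joint speeds; "tau": joint torques, N m; "tool_pos": TCP position; "tool_rot": TCP orientation; "ft_force": force on the tool from outside, world axes, zero at the start; "moment": the same for the moment, N m; "opening": finger opening in m; "grip_force": force on a finger pad.
Only numpy, scipy, OpenCV 4.12 (cv2) and the standard library are available. Lean on these libraries where they do the work, as an engineer would, in place of code of your own. Each camera call takes 0.05 s, during which the arm holds its last target. There are 200 camera calls.

TASK

A little steel pail has been left standing on the lid of one of the two storage jars: hang it by its bail on the hook of the stand, without setting it down anywhere else. Then open the jar it stood on: its lid loosens less than a quarter turn one way, but nobody remembers which, so try it one way and, if it will not come off, the other. Finish holding that lid in the gripper, level and well clear above the jar, with the pail hanging quietly, and leave the other lid alone and knock nothing over.

Things in the scene. Friction and masses are not known exactly. Their poses are not given: they have to be found in the camera images.
- pail: Small open steel pail, 110 g, 55 mm high to the rim, 84 mm across the rim, 48 mm across the base, standing upright on the target lid at the start. Origin: centre of its underside, z up. A rigid bail (arched handle) of 9 mm round bar stands over it in its y-z plane, uprights at y = +-46 mm. Between rim and top bar is an open window 55 mm high.
- bail (a point): Middle of the bail's level top bar: on the pail's axis, 115 mm above its underside; axes as the pail's. In the middle (y -10 to +10 mm) the bar has a 6 mm raised kink where a hook seats; the straight bar 12 to 37 mm either side of it is the place to pinch from above, fingers closing along the pail's x.
- hook_stand: Fixed dark steel stand: round foot 110 mm across, 12 mm post 218 mm high. Origin: centre of its underside. An 8 mm thick hook runs from the post's top out along the stand's -x; its upturned tip is 98 mm from the post's axis and reaches 215 mm above the worktop.
- hook (a point): Seat (low part) of the hook, on its upper face, 73.5 mm from the post's axis, 196 mm above the worktop; axes as the stand's (hook points to -x). The bail bar must lie across the hook (pail's y along the stand's y, either way round), come in over the tip from the front, along the stand's +x, and be lowered about 20 mm on to the seat.
- lid: Target lid, under the pail at the start: round fluted wooden lid, 55 mm diameter, 36 mm high, 70 g. Origin: centre of its underside (112 mm above the worktop when seated), z up. Turned 60 to 90 degrees one way (a stop ends it at 91) it is free to lift straight off; the other way it stops within 5 degrees. Pressed hard on a stop it jams: ease it back. The hand varies unseen.
- other_lid: The same lid on the other jar of the tray, 140 mm from the target lid: to be left alone. Origin: centre of its underside.
- tray: Fixed wooden tray 110 x 260 x 22 mm; origin: centre of its underside. On it, at y = +70 and -70 mm, two like white jars, 84 mm across, are fixed; each jar's shoulder slopes away below its lid. A locked lid lifts less than 4 mm, a freed one lifts with no more than its weight and is clear of the neck 30 mm up.
- spice_jar: Loose upright spice jar, 45 mm across, 106 mm high, beside the tray; bystander. Origin: underside centre, z up.
- tin: Loose food tin, 75 mm across, 58 mm high, beside the tray; bystander. Origin: underside centre, z up.
- salt_mill: Loose salt shaker with a rounded top, 44 mm across, 90 mm high, near the hook stand; bystander. Origin: underside centre, z up.

How it is judged:
On the way, in this order (a step that is already met when the one before it is completed fails the run):
1. the pail hangs by its bail on the hook, let go (distance between bail and hook below 0.025 m and contact force between pail and hook_stand above 0.3 N and contact force between pail and the fingers below 0.05 N and angle between pail's own z axis and vertical below 0.4 rad), for 0.3 s.
2. the target lid is off its jar, in the fingers (height (world z) of lid above 0.15 m and contact force between lid and the fingers above 1 N), for 0.2 s.
At the end, for the whole second after the job is handed in: Lid held still in the fingers, underside over 150 mm up, within 0.3 rad of level, touching no pail, other lid or stand; pail let go, bail within 25 mm of the hook seat, within 0.4 rad of upright, under 60 mm/s; other lid within 12 mm of its start (all of step 1 and all of step 2 and angle between lid's own z axis and vertical below 0.3 rad and linear speed of lid below 0.03 m/s and contact force between lid and pail below 0.05 N and contact force between lid and other_lid below 0.05 N and contact force between lid and hook_stand below 0.05 N and linear speed of pail below 0.06 m/s and distance of other_lid from where it was at the start of the episode below 0.012 m); the arm keeps its last pose, push and grip.
It fails at once if the pail is dropped or set down on something other than the hook (height (world z) of pail below 0.065 m or contact force between pail and other_lid above 0.6 N or contact force between pail and tray above 0.6 N or contact force between pail and spice_jar above 0.6 N or contact force between pail and salt_mill above 0.6 N).
It fails at once if the pail is tipped over (angle between pail's own z axis and vertical above 1 rad).
It fails at once if the other lid is disturbed (distance of other_lid from where it was at the start of the episode above 0.015 m).
It fails at once if a bystander is knocked over (angle between any of spice_jar, tin, salt_mill's own z axis and vertical above 0.6 rad).
It also fails if it takes over 51 s, if anything falls off the work surface, if the arm or the gripper's body presses on something with over 40 N, if the wrist force passes 120 N, or if a joint passes its speed limit or range.

## Working session

There is one attempt and no reset: what is moved stays moved. The work goes in short steps, Python scripts to look and compute and a tool call to move; the robot and the scene stay as the last step left them, time stands still between calls to the robot, and variables do not carry over. Pictures are saved under pics/ and viewed, at most 10 in all, crops included, and the job is handed in when it is done.

Besides the shell and the picture viewer there is one more tool, called as a command line: name --argument value ..., lists and objects as JSON in quotes. move_arm: Moves the arm, as the interface text tells. Its arguments: {"type":"object","properties":{"motion":{"type":"array","items":{"type":"array","items":{"type":"array","items":{"type":"number"}}}}},"required":["motion"]}

```bash
ls; mkdir -p pics; cat > h.py <<'E'
import numpy as np, cv2
from bench import ctrl
def cap(n):
    d=ctrl.capture(n); np.savez('/tmp/%s.npz'%n,**{k:np.array(v) for k,v in d.items()}); return d
def load(n): return dict(np.load('/tmp/%s.npz'%n))
def cloud(d):
    K=d['K'];z=d['z_map'];h,w=z.shape
    u,v=np.meshgrid(np.arange(w),np.arange(h))
    p=np.stack([u,v],-1).reshape(-1,1,2).astype(float)
    s=cv2.undistortPoints(p,K,np.array([float(d['k1']),0,0,0]),None,None,None,(3,50,1e-9)) if 0 else cv2.undistortPoints(p,K,np.array([float(d['k1']),0,0,0]))
    s=s.reshape(h,w,2)
    P=np.stack([s[...,0]*z,-s[...,1]*z,-z],-1)
    E=d['extrinsics']; W=P@E[:3,:3].T+E[:3,3]; W[z==0]=np.nan
    return W
def save(n,img): cv2.imwrite('pics/%s.png'%n,cv2.cvtColor(img,cv2.COLOR_RGB2BGR))
E
python3 - <<'E'
from h import *
for n in('top','side'):
    d=cap(n); save(n+'0',d['color']); print(n,d['extrinsics'].round(3).tolist(),d['k1'],d['K'])
s=ctrl.observe();print(s)
E
```

```text
pics
top [[0.071, 0.969, -0.238, 0.174], [-0.997, 0.071, -0.011, -0.162], [0.006, 0.238, 0.971, 1.243], [0.0, 0.0, 0.0, 1.0]] -0.1001031261273394 [[441.80222405   0.         333.26488342]
 [  0.         441.80222405 231.60620554]
 [  0.           0.           1.        ]]
side [[-0.938, 0.214, -0.273, 0.04], [-0.347, -0.596, 0.724, 0.909], [-0.008, 0.774, 0.634, 1.091], [0.0, 0.0, 0.0, 1.0]] -0.011762078735893652 [[615.09742623   0.         320.59420221]
 [  0.         615.09742623 238.87922637]
 [  0.           0.           1.        ]]
{'t': 0.1, 'joint_positions': array([-1.23098590e+00,  2.38727907e-01, -1.41852766e-02,  1.31918924e+00,
        1.65073505e-06,  1.57077574e+00]), 'qd': array([-0.000977  , -0.00046973,  0.00148932,  0.00090766, -0.00070982,
        0.00047087]), 'tau': array([ 9.47657427e-04, -5.39719820e+01,  3.46998811e+01,  1.33857885e-02,
        3.53814198e-05, -4.49202957e-06]), 'tool_pos': array([ 0.17486168, -0.49462367,  0.23073221]), 'tool_rot': array([-3.14028656e+00, -1.67761941e-06,  3.39831011e-01]), 'ft_force': array([ 0.28143048,  0.09181764, -0.34320016]), 'moment': array([-0.07844997, -0.03724944, -0.02546702]), 'grip_force': 0.0, 'opening': 0.08554198475140207}
```

View pics/top0.png

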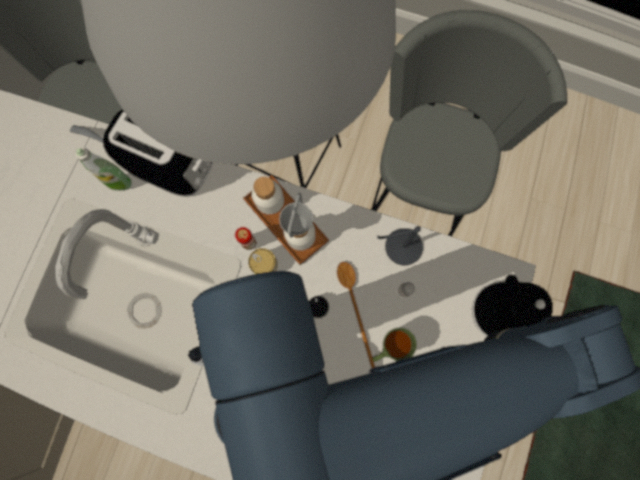

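View pics/side0.png

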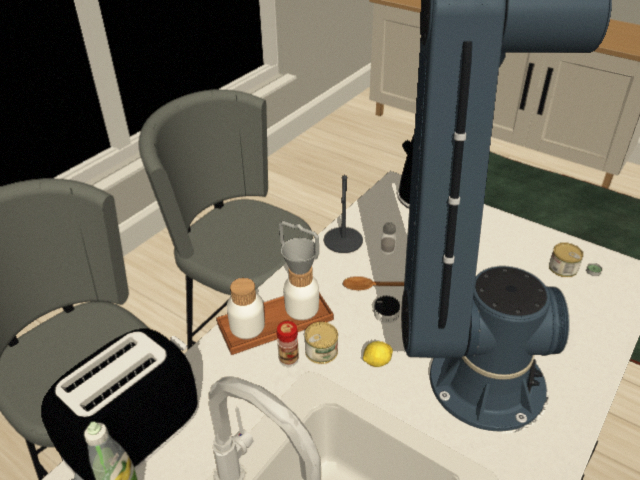

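```bash
python3 - <<'E'
from h import *
d=load('top');s=load('side')
a=cv2.resize(d['color'][165:285,230:430],(800,480),interpolation=cv2.INTER_CUBIC)
b=cv2.resize(s['color'][160:380,210:410],(545,600),interpolation=cv2.INTER_CUBIC)
save('ct',a);save('cs',b)
for n,dd in(('top',d),('side',s)):
    W=cloud(dd)
    q=W.reshape(-1,3); q=q[~np.isnan(q).any(1)]
    m=(q[:,0]>.2)&(q[:,0]<.8)&(q[:,1]>-.45)&(q[:,1]<.35)&(q[:,2]>.0)&(q[:,2]<.3)
    q=q[m]
    np.save('/tmp/q%s.npy'%n,q)
    fl=q[(q[:,2]<.015)];print(n,len(q),np.median(fl[:,2]))
    pts={'top':[(264,187),(297,218),(405,245),(407,289),(244,237),(262,262),(418,230),(382,238)],'side':[(243,288),(298,250),(344,180),(343,240),(389,232),(288,328),(321,330)]}[n]
    for p in pts: print(p,W[p[1],p[0]].round(3))
E
```

```text
top 24836 0.0029150952971083166
(264, 187) [0.549 0.04  0.149]
(297, 218) [ 0.471 -0.054  0.149]
(405, 245) [ 0.445 -0.351  0.039]
(407, 289) [ 0.316 -0.352  0.089]
(244, 237) [0.419 0.085 0.11 ]
(262, 262) [0.365 0.04  0.055]
(418, 230) [ 0.443 -0.353  0.219]
(382, 238) [ 0.422 -0.269  0.2  ]
side 32596 0.0034843594241289466
(243, 288) [0.548 0.05  0.148]
(298, 250) [ 0.471 -0.084  0.174]
(344, 180) [ 0.447 -0.343  0.209]
(343, 240) [ 0.445 -0.341  0.011]
(389, 232) [ 0.319 -0.345  0.071]
(288, 328) [0.424 0.093 0.109]
(321, 330) [0.373 0.03  0.057]
```

View pics/ct.png

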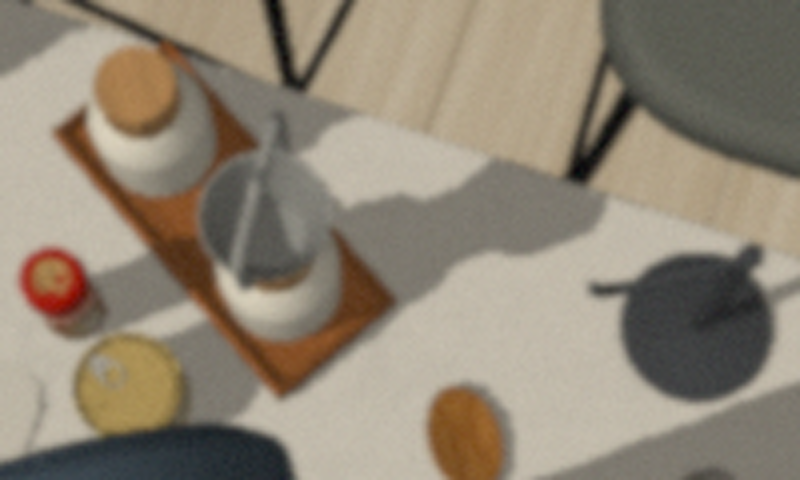

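View pics/cs.png

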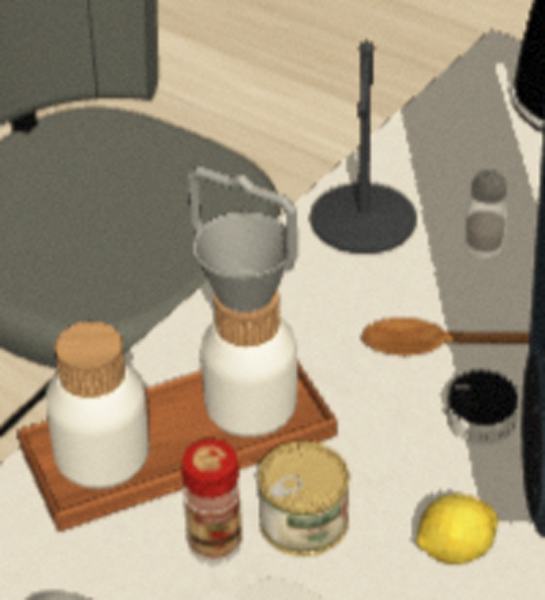

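```bash
python3 - <<'E'
from h import *
for n in('top','side'):
    q=np.load('/tmp/q%s.npy'%n)
    x,y,z=q.T
    near=np.hypot(x-.475,y+.07)<.1
    b=q[near&(z>.235)]
    print(n,'bail pts',len(b),b[:,2].min(),b[:,2].max())
    if len(b)>4:
        c,ev=b[:,:2].mean(0),np.linalg.svd(b[:,:2]-b[:,:2].mean(0))[2][0]
        t=(b[:,:2]-c)@ev; print(c,np.degrees(np.arctan2(ev[1],ev[0])),t.min(),t.max(), 'mid',c+ev*(t.min()+t.max())/2)
    def circ(m,l):
        p=q[m][:,:2].astype(np.float32)
        (cx,cy),r=cv2.minEnclosingCircle(p); print(l,len(p),'mean',p.mean(0).round(4),'circ',round(cx,4),round(cy,4),round(r,4))
    circ(near&(z>.19)&(z<.212),'rim')
    circ((np.hypot(x-.55,y-.045)<.05)&(z>.14)&(z<.155),'olid')
    circ((np.hypot(x-.445,y+.345)<.075)&(z<.016)&(z>.008),'foot')
    circ((np.hypot(x-.32,y+.345)<.04)&(z>.03),'mill')
    circ((np.hypot(x-.42,y-.088)<.04)&(z>.1),'spice')
    circ((np.hypot(x-.37,y-.035)<.05)&(z>.05),'tin')
    h=q[(np.hypot(x-.44,y+.31)<.13)&(z>.17)&(z<.24)]
    for w in h[np.argsort(h[:,1])][::max(1,len(h)//25)]: print(w.round(4))
# pail fixed height of rim
d=load('top');W=cloud(d)
E
```

```text
top bail pts 178 0.23528228755497427 0.2752770050540314
[ 0.45055126 -0.05662441] 170.82452053834248 -0.05353870813377341 0.04625830826875912 mid [ 0.45414488 -0.05720487]
rim 272 mean [ 0.4629 -0.0533] circ 0.4529 -0.0577 0.0486
olid 342 mean [0.5515 0.0428] circ 0.5526 0.0434 0.0282
foot 754 mean [ 0.4418 -0.3519] circ 0.4453 -0.3382 0.067
mill 217 mean [ 0.3167 -0.3512] circ 0.32 -0.3541 0.0214
spice 215 mean [0.4265 0.0908] circ 0.4277 0.0911 0.0227
tin 568 mean [0.3688 0.0417] circ 0.3674 0.0413 0.038
[ 0.4478 -0.3586  0.213 ]
[ 0.4483 -0.3548  0.2199]
[ 0.4435 -0.3528  0.2186]
[ 0.4417 -0.351   0.2154]
[ 0.448  -0.3501  0.2195]
[ 0.444  -0.3486  0.2152]
[ 0.4424 -0.3469  0.2111]
[ 0.4437 -0.3455  0.2053]
[ 0.4435 -0.3431  0.2056]
[ 0.4449 -0.3399  0.2091]
[ 0.445  -0.3353  0.2075]
[ 0.4429 -0.331   0.2046]
[ 0.4452 -0.3262  0.2039]
[ 0.4389 -0.3232  0.2082]
[ 0.4423 -0.319   0.2034]
[ 0.4349 -0.3146  0.2017]
[ 0.4396 -0.3096  0.2014]
[ 0.4357 -0.3066  0.2061]
[ 0.4362 -0.3022  0.2025]
[ 0.4321 -0.2982  0.1977]
[ 0.4291 -0.2933  0.1984]
[ 0.4275 -0.2892  0.1932]
[ 0.4312 -0.286 
[... 788 characters left out ...]
 0.4572 -0.3501  0.2113]
[ 0.4487 -0.3491  0.2137]
[ 0.4454 -0.3488  0.1837]
[ 0.4484 -0.3478  0.2208]
[ 0.451  -0.3475  0.2173]
[ 0.4446 -0.3462  0.1887]
[ 0.4446 -0.3451  0.2111]
[ 0.4521 -0.3433  0.2105]
[ 0.4491 -0.3425  0.2086]
[ 0.4515 -0.3412  0.215 ]
[ 0.4479 -0.3392  0.2048]
[ 0.4487 -0.3334  0.2022]
[ 0.4392 -0.329   0.2102]
[ 0.4457 -0.3247  0.2023]
[ 0.4393 -0.3214  0.2059]
[ 0.4386 -0.3117  0.2001]
[ 0.4375 -0.3082  0.2088]
[ 0.439  -0.3048  0.2076]
[ 0.4347 -0.3007  0.1929]
[ 0.4316 -0.2986  0.2042]
[ 0.4333 -0.2959  0.2025]
[ 0.4292 -0.2922  0.1937]
[ 0.4275 -0.2871  0.1944]
[ 0.4212 -0.2601  0.2021]
[ 0.4258 -0.258   0.2114]
[ 0.4223 -0.2552  0.2171]
[ 0.4221 -0.2548  0.2145]
```

```bash
cat >> h.py <<'E'
from scipy.spatial.transform import Rotation as R
def delta(xyz,yaw):
    s=ctrl.observe(); A=R.from_euler('xyz',s['tool_rot']); B=R.from_euler('xyz',[np.pi,0,yaw])
    print('t',round(s['t'],2),'pos',s['tool_pos'].round(4),'rot',s['tool_rot'].round(4),'open',round(s['opening'],4),'F',s['ft_force'].round(2),'grip',s['grip_force'])
    print('-> turn',(A.inv()*B).as_rotvec().round(4),'shift',A.inv().apply(np.array(xyz)-s['tool_pos']).round(4))
E
python3 - <<'E'
from h import *
delta([.430,-.051,.32],-.162)
W=cloud(load('top')); print('lamp',W[60,240],W[140,240],W[100,130],W[100,350])
E
```

```text
t 0.1 pos [ 0.1749 -0.4946  0.2307] rot [-3.1403 -0.      0.3398] open 0.0855 F [ 0.28  0.09 -0.34] grip 0.0
-> turn [-1.300e-03  3.000e-04  5.018e-01] shift [ 0.3884 -0.3333 -0.0888]
lamp [ 0.3061368  -0.10642368  1.05168869] [ 0.28796469 -0.09788774  0.99563867] [ 0.30464821 -0.02975769  1.00849535] [ 0.32140088 -0.1634231   0.9936626 ]
```

move_arm --motion '[[[0,0,0.05,0.02,-0.01,-0.03,0.085],[0,0,0.1,0.05,-0.04,-0.05,0.085],[0,0,0.15,0.08,-0.065,-0.07,0.085],[0,0,0.2,0.11,-0.09,-0.09,0.085],[0,0,0.25,0.14,-0.12,-0.09,0.085]]]'

```text
t: 0.52
tool_pos: [0.2637, -0.3433, 0.3228]
tool_rot: [3.139, -0.002, 0.086]
ft_force: [0.4, 0.6, 0.6]
opening: 0.0851
grip_force: 0.0
```

```bash
python3 - <<'E'
from h import *
d=cap('top');W=cloud(d)
q=W.reshape(-1,3);q=q[~np.isnan(q).any(1)];print('robot/lamp high pts')
b=W[270:470,200:640].reshape(-1,3);b=b[~np.isnan(b).any(1)];b=b[b[:,2]>.3];print(b.min(0),b.max(0))
b=W[0:160,90:390].reshape(-1,3);b=b[~np.isnan(b).any(1)];b=b[b[:,2]>.6];print(b.min(0),b.max(0))
delta([.430,-.051,.32],-.162)
E
```

```text
robot/lamp high pts
[ 0.04861717 -0.40620157  0.30040191] [0.25904336 0.04938384 0.82430297]
[ 0.28295295 -0.18970006  0.96566242] [0.37769755 0.00444209 1.07976741]
t 0.57 pos [ 0.2656 -0.3374  0.3228] rot [-3.1412 -0.0033  0.0845] open 0.0849 F [1.08 2.92 0.59] grip 0.0
-> turn [-0.0008 -0.0032  0.2465] shift [ 0.188  -0.2715  0.0036]
```

move_arm --motion '[[[0,0,0.05,0.02,-0.03,0,0.085],[0,0,0.1,0.042,-0.062,0,0.085],[0,0,0.15,0.064,-0.094,0,0.085],[0,0,0.2,0.086,-0.126,0,0.085],[0,0,0.246,0.106,-0.156,0,0.085]]]'

```text
t: 0.98
tool_pos: [0.3547, -0.1768, 0.3203]
tool_rot: [-3.141, 0.0, -0.159]
ft_force: [1.2, -1.3, -0.3]
opening: 0.0854
grip_force: 0.0
```

```bash
python3 - <<'E'
from h import *
delta([.430,-.051,.32],-.162)
E
```

```text
t 0.98 pos [ 0.3547 -0.1768  0.3203] rot [-3.1413e+00  2.0000e-04 -1.5880e-01] open 0.0854 F [ 1.15 -1.25 -0.3 ] grip 0.0
-> turn [-0.0003  0.0002  0.0032] shift [ 0.0545 -0.1362  0.0004]
```

move_arm --motion '[[[0,0,0,0.015,-0.037,0,0.085],[0,0,0,0.03,-0.075,0,0.085],[0,0,0,0.045,-0.11,0,0.085],[0,0,0,0.053,-0.132,0,0.085],[0,0,0,0.053,-0.132,0,0.085]]]'

```text
t: 1.4
tool_pos: [0.4279, -0.0599, 0.3198]
tool_rot: [-3.135, 0.001, -0.142]
ft_force: [-0.1, 0.4, -0.7]
opening: 0.0853
grip_force: 0.0
```

```bash
python3 - <<'E'
from h import *
d=cap('wrist');save('w1',d['color']);W=cloud(d)
delta([.430,-.051,.244],-.162)
q=W.reshape(-1,3);q=q[~np.isnan(q).any(1)];x,y,z=q.T
b=q[(np.hypot(x-.455,y+.055)<.06)&(z>.248)&(z<.29)]
ev=np.linalg.svd(b[:,:2]-b[:,:2].mean(0),full_matrices=False)[2][0];t=(b[:,:2]-b[:,:2].mean(0))@ev
print(len(b),b.mean(0),np.degrees(np.arctan2(ev[1],ev[0])),t.min(),t.max(),b[:,:2].mean(0)+ev*(t.min()+t.max())/2,b[:,2].max())
r=q[(np.hypot(x-.455,y+.055)<.06)&(z>.197)&(z<.208)];print(cv2.minEnclosingCircle(r[:,:2].astype(np.float32)),len(r))
E
```

```text
t 1.45 pos [ 0.4269 -0.0613  0.3199] rot [-3.1364e+00  1.3000e-03 -1.4500e-01] open 0.085 F [-0.67 -0.02  0.23] grip 0.0
-> turn [-0.0052  0.0013  0.017 ] shift [ 0.0017 -0.0102  0.0759]
2754 [ 0.46000103 -0.05648496  0.26696285] 170.9094601224168 -0.045509802145167096 0.05390880822333637 [ 0.45585428 -0.05582146] 0.2752994062677545
((0.45561620593070984, -0.056855686008930206), 0.0432078018784523) 2311
```

View pics/w1.png

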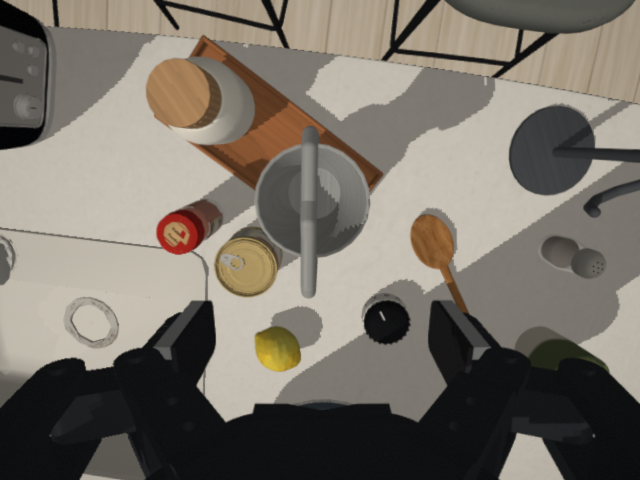

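```bash
python3 - <<'E'
from h import *
delta([.432,-.0527,.29],-.159)
E
```

```text
t 1.45 pos [ 0.4269 -0.0613  0.3199] rot [-3.1364e+00  1.3000e-03 -1.4500e-01] open 0.085 F [-0.67 -0.02  0.23] grip 0.0
-> turn [-0.0052  0.0013  0.014 ] shift [ 0.0039 -0.0091  0.0299]
```

move_arm --motion '[[[0,0,0.006,0.003,-0.004,0.015,0.085],[0,0,0.012,0.004,-0.008,0.03,0.085],[0,0,0.012,0.004,-0.008,0.03,0.085],[0,0,0.012,0.004,-0.008,0.03,0.085]]]'

```text
t: 1.78
tool_pos: [0.4294, -0.0633, 0.2903]
tool_rot: [-3.131, 0.002, -0.153]
ft_force: [0.4, -0.9, 0.2]
opening: 0.0848
grip_force: 0.0
```

```bash
python3 - <<'E'
from h import *
delta([.432,-.0527,.244],-.159)
d=cap('wrist');W=cloud(d)
delta([.432,-.0527,.244],-.159)
q=W.reshape(-1,3);q=q[~np.isnan(q).any(1)];x,y,z=q.T
b=q[(np.hypot(x-.455,y+.055)<.06)&(z>.248)&(z<.29)]
ev=np.linalg.svd(b[:,:2]-b[:,:2].mean(0),full_matrices=False)[2][0];t=(b[:,:2]-b[:,:2].mean(0))@ev
print(len(b),b.mean(0),np.degrees(np.arctan2(ev[1],ev[0])),b[:,:2].mean(0)+ev*(t.min()+t.max())/2)
E
```

```text
t 1.78 pos [ 0.4294 -0.0633  0.2903] rot [-3.1307e+00  1.9000e-03 -1.5310e-01] open 0.0848 F [ 0.38 -0.91  0.2 ] grip 0.0
-> turn [-0.0109  0.0019  0.0059] shift [ 0.001  -0.0104  0.0464]
t 1.83 pos [ 0.4298 -0.0633  0.2909] rot [-3.1306e+00  5.0000e-04 -1.5300e-01] open 0.0845 F [ 0.07 -0.21  0.83] grip 0.0
-> turn [-0.0109  0.0006  0.006 ] shift [ 0.0005 -0.0103  0.0471]
3621 [ 0.46114613 -0.05678063  0.26701369] 170.89822179677594 [ 0.45576741 -0.05591892]
```

move_arm --motion '[[[-0.005,0,0.003,0,-0.005,0.012,0.085],[-0.011,0,0.006,0.001,-0.01,0.025,0.085],[-0.011,0,0.006,0.001,-0.01,0.03,0.085],[-0.011,0,0.006,0.001,-0.01,0.03,0.085]]]'

```text
t: 2.17
tool_pos: [0.4311, -0.0619, 0.2605]
tool_rot: [-3.134, 0.001, -0.147]
ft_force: [-0.3, -0.8, -1.1]
opening: 0.0856
grip_force: 0.0
```

```bash
python3 - <<'E'
from h import *
delta([.432,-.0527,.244],-.159)
E
```

```text
t 2.17 pos [ 0.4311 -0.0619  0.2605] rot [-3.134e+00  1.100e-03 -1.469e-01] open 0.0856 F [-0.31 -0.82 -1.1 ] grip 0.0
-> turn [-0.0075  0.0011  0.012 ] shift [-0.0004 -0.0091  0.0165]
```

```bash
python3 - <<'E'
from h import *
s=ctrl.observe();print(s['joint_positions'].round(3),s['qd'].round(3),s['tau'].round(2))
E
```

```text
[-0.148  0.076 -0.138  1.358  0.008  3.141] [ 0.001 -0.006  0.031  0.024 -0.001 -0.   ] [ 3.000e-02 -4.079e+01  3.452e+01 -5.500e-01  2.000e-02 -0.000e+00]
```

move_arm --motion '[[[0,0,0,0,0,0,0.085],[0,0,0,0,0,0,0.085],[0,0,0,0,0,0,0.085]]]'

```text
t: 2.42
tool_pos: [0.4318, -0.0618, 0.2614]
tool_rot: [-3.134, -0.001, -0.146]
ft_force: [0.2, 0.6, 0.2]
opening: 0.0849
grip_force: 0.0
```

```bash
python3 - <<'E'
from h import *
s=ctrl.observe();print(s['joint_positions'].round(3),s['qd'].round(3),s['tau'].round(2))
delta([.432,-.0527,.244],-.159)
E
```

```text
[-0.147  0.076 -0.136  1.358  0.008  3.141] [ 0.001  0.    -0.005 -0.005 -0.003 -0.   ] [-4.000e-02 -4.097e+01  3.485e+01  2.000e-02  3.000e-02 -0.000e+00]
t 2.42 pos [ 0.4318 -0.0618  0.2614] rot [-3.134e+00 -9.000e-04 -1.465e-01] open 0.0849 F [0.24 0.59 0.22] grip 0.0
-> turn [-0.0076 -0.0009  0.0125] shift [-0.0012 -0.0089  0.0175]
```

move_arm --motion '[[[0,0,0,0,0,-0.03,0.085],[0,0,-0.12,0,0,-0.06,0.085],[0,0,-0.24,0,0,-0.06,0.085],[0,0,-0.36,0,0,-0.06,0.085],[0,0,-0.48,0,0,-0.06,0.085]]]'

```text
t: 2.83
tool_pos: [0.4319, -0.0622, 0.3217]
tool_rot: [-3.136, -0.005, 0.34]
ft_force: [0.3, -0.0, -1.3]
opening: 0.0848
grip_force: 0.0
```

move_arm --motion '[[[0,0,-0.124,0,0,0,0.085],[0,0,-0.248,0,0,0,0.085],[0,0,-0.372,0,0,0,0.085],[0,0,-0.496,0,0,0,0.085],[0,0,-0.62,0,0,0,0.085]]]'

```text
t: 3.25
tool_pos: [0.4316, -0.0621, 0.3212]
tool_rot: [-3.139, -0.007, 0.96]
ft_force: [0.5, 0.9, -0.2]
opening: 0.085
grip_force: 0.0
```

move_arm --motion '[[[0,0,-0.124,0,0,0,0.085],[0,0,-0.248,0,0,0,0.085],[0,0,-0.372,0,0,0,0.085],[0,0,-0.496,0,0,0,0.085],[0,0,-0.62,0,0,0,0.085]]]'

```text
t: 3.67
tool_pos: [0.4316, -0.0621, 0.3212]
tool_rot: [3.14, -0.007, 1.58]
ft_force: [-0.1, -0.1, 0.4]
opening: 0.0852
grip_force: 0.0
```

move_arm --motion '[[[0,0,-0.124,0,0,0,0.085],[0,0,-0.248,0,0,0,0.085],[0,0,-0.372,0,0,0,0.085],[0,0,-0.496,0,0,0,0.085],[0,0,-0.62,0,0,0,0.085]]]'

```text
t: 4.08
tool_pos: [0.4316, -0.0621, 0.3212]
tool_rot: [3.136, -0.005, 2.2]
ft_force: [-0.5, -0.3, 0.2]
opening: 0.0851
grip_force: 0.0
```

move_arm --motion '[[[0,0,-0.124,0,0,0,0.085],[0,0,-0.248,0,0,0,0.085],[0,0,-0.372,0,0,0,0.085],[0,0,-0.496,0,0,0,0.085],[0,0,-0.62,0,0,0,0.085]]]'

```text
t: 4.5
tool_pos: [0.4316, -0.0621, 0.3212]
tool_rot: [3.134, -0.001, 2.82]
ft_force: [-0.2, 0.4, -0.5]
opening: 0.0847
grip_force: 0.0
```

```bash
python3 - <<'E'
from h import *
delta([.432,-.0527,.29],-.159+np.pi)
print(ctrl.observe()['joint_positions'].round(3))
E
```

```text
t 4.5 pos [ 0.4316 -0.0621  0.3212] rot [ 3.1340e+00 -8.0000e-04  2.8198e+00] open 0.0847 F [-0.19  0.37 -0.49] grip 0.0
-> turn [ 0.0076 -0.0002 -0.1628] shift [0.0026 0.0088 0.0312]
[-0.148  0.068  0.006  1.509  0.008  0.173]
```

move_arm --motion '[[[0.004,0,-0.08,0.001,0.004,0.01,0.085],[0.0076,0,-0.163,0.0026,0.0088,0.03,0.085],[0.0076,0,-0.163,0.0026,0.0088,0.04,0.085],[0.0076,0,-0.163,0.0026,0.0088,0.04,0.085]]]'

```text
t: 4.83
tool_pos: [0.4311, -0.0523, 0.2794]
tool_rot: [-3.142, -0.003, 2.977]
ft_force: [-0.7, -0.2, 0.6]
opening: 0.0847
grip_force: 0.0
```

```bash
python3 - <<'E'
from h import *
delta([.432,-.0527,.244],-.159+np.pi)
E
```

```text
t 4.83 pos [ 0.4311 -0.0523  0.2794] rot [-3.1416 -0.0033  2.9773] open 0.0847 F [-0.7  -0.24  0.64] grip 0.0
-> turn [-0.     -0.0033 -0.0053] shift [-0.0011 -0.0002  0.0354]
```

move_arm --motion '[[[0,-0.002,-0.005,-0.001,0,0.02,0.085],[0,-0.003,-0.005,-0.001,0,0.036,0.085],[0,-0.003,-0.005,-0.001,0,0.036,0.05],[0,-0.003,-0.005,-0.001,0,0.036,0.03],[0,-0.003,-0.005,-0.001,0,0.036,0.02]]]'

```text
t: 5.25
tool_pos: [0.4334, -0.0529, 0.2461]
tool_rot: [3.142, 0.003, 2.981]
ft_force: [-0.2, 0.0, 1.2]
opening: 0.0516
grip_force: 0.0
```

move_arm --motion '[[[0,0,0,0,0,0,0.01],[0,0,0,0,0,0,0.0],[0,0,0,0,0,0,0.0],[0,0,0,0,0,0,0.0],[0,0,0,0,0,0,0.0]]]'

```text
t: 5.67
tool_pos: [0.4331, -0.0528, 0.2454]
tool_rot: [3.141, 0.003, 2.982]
ft_force: [-0.3, 1.0, 6.2]
opening: 0.0073
grip_force: 58.6
```

move_arm --motion '[[[0,0,0,0,0,0,0.0],[0,0,0,0,0,0,0.0],[0,0,0,0,0,0,0.0]]]'

```text
t: 5.92
tool_pos: [0.4331, -0.0528, 0.2454]
tool_rot: [3.141, 0.003, 2.982]
ft_force: [-1.8, 0.2, 5.1]
opening: 0.007
grip_force: 58.6
```

```bash
python3 - <<'E'
from h import *
delta([.432,-.0527,.244],-.159+np.pi)
E
```

```text
t 5.92 pos [ 0.4331 -0.0528  0.2454] rot [3.1414 0.0033 2.9818] open 0.007 F [-1.77  0.19  5.14] grip 58.56750516453758
-> turn [ 0.0001  0.0033 -0.0008] shift [ 0.0011 -0.0001  0.0014]
```

move_arm --motion '[[[0,0,0,0,0,-0.003,0.0],[0,0,0,0,0,-0.008,0.0],[0,0,0,0,0,-0.014,0.0],[0,0,0,0,0,-0.02,0.0],[0,0,0,0,0,-0.02,0.0]]]'

```text
t: 6.33
tool_pos: [0.4334, -0.0528, 0.2661]
tool_rot: [3.141, 0.004, 2.982]
ft_force: [0.1, 0.5, -0.5]
opening: 0.007
grip_force: 58.5
```

```bash
python3 - <<'E'
from h import *
delta([.432,-.0527,.244],-.159+np.pi)
d=cap('side'); W=cloud(d); cap('wrist')
a=cv2.resize(d['color'][160:340,210:410],(660,594),interpolation=cv2.INTER_CUBIC)
save('s2',a)
q=W.reshape(-1,3);q=q[~np.isnan(q).any(1)];x,y,z=q.T
m=(np.hypot(x-.456,y+.056)<.05)
for lo in np.arange(.13,.23,.01): print(round(lo,2),(m&(z>lo)&(z<lo+.01)).sum())
E
```

```text
t 6.33 pos [ 0.4334 -0.0528  0.2661] rot [3.1415 0.0037 2.9818] open 0.007 F [ 0.09  0.53 -0.52] grip 58.486726745031774
-> turn [ 0.0001  0.0037 -0.0008] shift [ 0.0015 -0.0001  0.022 ]
0.13 82
0.14 187
0.15 72
0.16 1
0.17 63
0.18 138
0.19 173
0.2 202
0.21 241
0.22 191
```

View pics/s2.png

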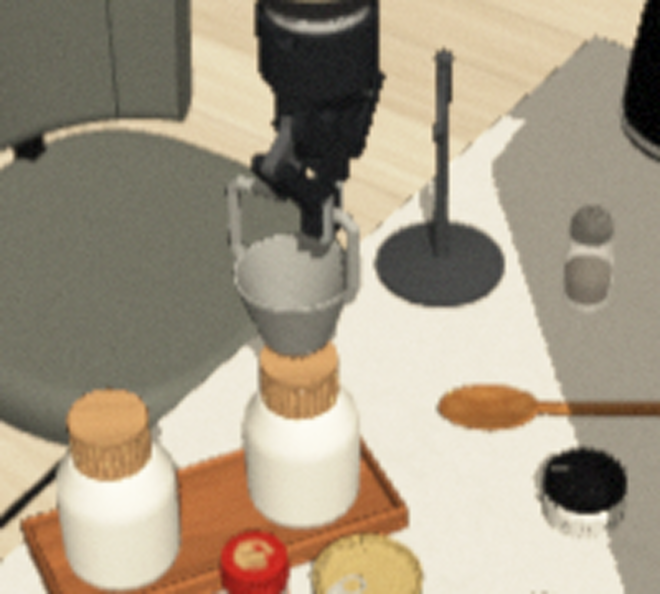

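```bash
python3 - <<'E'
from h import *
W=cloud(load('wrist'));S=cloud(load('side'))
for n,w in(('w',W),('s',S)):
    q=w.reshape(-1,3);q=q[~np.isnan(q).any(1)];x,y,z=q.T
    r=np.hypot(x-.456,y+.056)
    m=(r>.038)&(r<.044)&(z>.2)&(z<.24); p=q[m]
    if len(p)>20:
        # top z per azimuth sector
        az=np.degrees(np.arctan2(p[:,1]+.056,p[:,0]-.456));
        for a in range(-180,180,40):
            k=(az>=a)&(az<a+40)
            if k.sum()>3: print(n,a,k.sum(),p[k][:,2].max().round(4))
    h=q[(np.abs(x-.43)<.06)&(y>-.42)&(y<-.2)&(z>.17)&(z<.24)]
    print(n,'hook',len(h))
    if len(h)>10:
        hh=h[np.argsort(h[:,1])]; print(hh[::max(1,len(hh)//12)].round(4).tolist())
    lid=q[(np.hypot(x-.456,y+.056)<.035)&(z>.135)&(z<.153)]; print(n,'lid',len(lid),lid[:,2].max(),cv2.minEnclosingCircle(lid[:,:2].astype(np.float32)) if len(lid)>3 else '')
E
```

```text
w -180 309 0.2252
w -140 318 0.2248
w -100 225 0.2246
w 20 53 0.2249
w 60 342 0.2246
w 100 319 0.225
w 140 194 0.2249
w hook 148
[[0.4197, -0.2608, 0.2004], [0.4201, -0.259, 0.2017], [0.4194, -0.2583, 0.2054], [0.4261, -0.2572, 0.2032], [0.423, -0.2567, 0.2005], [0.4232, -0.2564, 0.2001], [0.4231, -0.2559, 0.2023], [0.4227, -0.2555, 0.2067], [0.4203, -0.2551, 0.2075], [0.4213, -0.2547, 0.2101], [0.4218, -0.2543, 0.2091], [0.4209, -0.2539, 0.2083], [0.4237, -0.253, 0.213]]
w lid 366 0.14995821242904134 ((0.44019490480422974, -0.05291343107819557), 0.023458044975996017)
s -140 19 0.2274
s -100 25 0.2246
s -60 28 0.2259
s -20 32 0.2394
s 20 12 0.228
s 60 33 0.2274
s 100 41 0.2266
s 140 24 0.2382
s hook 121
[[0.446, -0.3595, 0.1703], [0.4459, -0.3509, 0.1759], [0.4426, -0.3488, 0.1843], [0.4448, -0.3472, 0.1817], [0.4473, -0.3453, 0.2042], [0.4438, -0.3428, 0.2066], [0.4398, -0.3309, 0.2089], [0.4444, -0.3208, 0.202], [0.4398, -0.3072, 0.2058], [0.4336, -0.2968, 0.2049], [0.4308, -0.2888, 0.1956], [0.4262, -0.2592, 0.2135], [0.4217, -0.2535, 0.2125]]
s lid 292 0.15272958771626044 ((0.45255395770072937, -0.05172719061374664), 0.028660286217927933)
```

move_arm --motion '[[[0,0,-0.02,0.001,-0.01,0,0],[0,0,-0.06,0.002,-0.03,0,0],[0,0,-0.11,0.004,-0.05,0,0],[0,0,-0.16,0.006,-0.075,0,0],[0,0,-0.21,0.008,-0.1,0.005,0]]]'

```text
t: 6.85
tool_pos: [0.4089, -0.1511, 0.26]
tool_rot: [-3.141, 0.003, -3.088]
ft_force: [0.7, -0.8, -1.0]
opening: 0.0067
grip_force: 58.6
```

```bash
python3 - <<'E'
from h import *
delta([.391,-.2258,.2216],3.40)
E
```

```text
t 6.85 pos [ 0.4089 -0.1511  0.26  ] rot [-3.1408e+00  2.8000e-03 -3.0880e+00] open 0.0067 F [ 0.74 -0.76 -1.03] grip 58.55835441732779
-> turn [-0.001   0.0027 -0.2048] shift [ 0.022  -0.0736  0.0384]
```

move_arm --motion '[[[0,0,-0.06,0.006,-0.022,0.01,0],[0,0,-0.12,0.012,-0.042,0.02,0],[0,0,-0.18,0.018,-0.06,0.03,0],[0,0,-0.205,0.022,-0.072,0.038,0],[0,0,-0.205,0.022,-0.072,0.038,0]]]'

```text
t: 7.27
tool_pos: [0.3894, -0.2247, 0.2199]
tool_rot: [3.141, -0.0, -2.887]
ft_force: [-0.1, 0.5, -2.2]
opening: 0.0066
grip_force: 58.5
```

```bash
python3 - <<'E'
from h import *
delta([.4063,-.2838,.2216],3.40)
d=cap('wrist');save('w3',d['color']);w=cloud(d);S=cloud(cap('side'));
print('after');delta([.4063,-.2838,.2216],3.40)
for n,w in(('w',w),('s',S)):
    q=w.reshape(-1,3);q=q[~np.isnan(q).any(1)];x,y,z=q.T
    h=q[(np.abs(x-.43)<.06)&(y>-.42)&(y<-.245)&(z>.185)&(z<.24)]
    hh=h[np.argsort(h[:,1])]; print(n,len(h),hh[::max(1,len(hh)//14)].round(4).tolist())
    m=(np.hypot(x-.413,y+.22)<.055)&(z>.165)&(z<.195); p=q[m]; print(len(p),p[:,2].max() if len(p) else'', cv2.minEnclosingCircle(p[:,:2].astype(np.float32)))
E
```

```text
t 7.27 pos [ 0.3894 -0.2247  0.2199] rot [ 3.1410e+00 -4.0000e-04 -2.8873e+00] open 0.0066 F [-0.1   0.54 -2.23] grip 58.528967653401196
-> turn [ 0.0006 -0.0004 -0.0042] shift [-0.0015 -0.0615 -0.0017]
after
t 7.37 pos [ 0.3903 -0.2232  0.2214] rot [ 3.1414e+00  1.2000e-03 -2.8886e+00] open 0.0068 F [-0.27 -0.29 -1.44] grip 58.527694484218955
-> turn [ 0.0002  0.0012 -0.0054] shift [-0.0003 -0.0626 -0.0002]
w 4252 [[0.4475, -0.3583, 0.2136], [0.4428, -0.3519, 0.2146], [0.4481, -0.3495, 0.2176], [0.453, -0.3475, 0.2162], [0.4479, -0.3457, 0.2152], [0.4423, -0.3432, 0.2048], [0.4413, -0.3338, 0.2039], [0.4386, -0.3245, 0.204], [0.4353, -0.315, 0.2009], [0.436, -0.3064, 0.2036], [0.4319, -0.2983, 0.1997], [0.4305, -0.2897, 0.1969], [0.4291, -0.2799, 0.1967], [0.4245, -0.2698, 0.2], [0.421, -0.2545, 0.2123]]
3078 0.19498591813431437 ((0.4110299348831177, -0.22605590522289276), 0.049609486013650894)
s 55 [[0.4544, -0.3497, 0.2182], [0.4534, -0.347, 0.211], [0.4503, -0.3459, 0.2093], [0.4523, -0.3439, 0.2101], [0.4512, -0.3403, 0.2187], [0.445, -0.3303, 0.2081], [0.4427, -0.3235, 0.2068], [0.4431, -0.317, 0.2048], [0.4392, -0.3134, 0.205], [0.437, -0.3066, 0.2069], [0.4385, -0.3034, 0.2055], [0.4378, -0.3015, 0.2008], [0.4348, -0.3005, 0.2022], [0.431, -0.2974, 0.1959], [0.4327, -0.2946, 0.1944], [0.4322, -0.2925, 0.205], [0.4234, -0.2591, 0.1992], [0.4202, -0.2571, 0.2074], [0.4237, -0.2517, 0.2132]]
402 0.19411471916349843 ((0.41147297620773315, -0.21683992445468903), 0.04871606081724167)
```

View pics/w3.png

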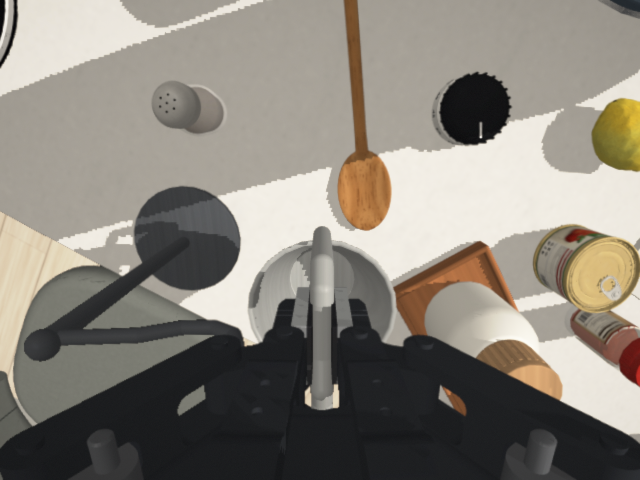

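```bash
python3 - <<'E'
from h import *
q=cloud(load('wrist')).reshape(-1,3);q=q[~np.isnan(q).any(1)];x,y,z=q.T
h=q[(np.abs(x-.43)<.04)&(y>-.338)&(y<-.245)&(z>.19)&(z<.22)]
vx,vy,cx,cy=cv2.fitLine(h[:,:2].astype(np.float32),cv2.DIST_HUBER,0,.01,.01).ravel()
print('ang',np.degrees(np.arctan2(vy,vx)),cx,cy)
s=np.sign(vy);v=np.array([vx,vy])*s
t=(h[:,:2]-[cx,cy])@v;tip=np.array([cx,cy])+v*np.percentile(t,99.5);print('tip',tip,'seat',tip-v*.0245, 'post',tip-v*.098)
f=q[(np.hypot(x-.447,y+.35)<.06)&(z>.006)&(z<.017)];print('foot',cv2.minEnclosingCircle(f[:,:2].astype(np.float32)))
k=q[(z>.203)&(z<.228)&(np.hypot(x-.448,y+.349)<.012)]; print('posttop',k[k[:,2]>.212].mean(0))
b=q[(np.hypot(x-.4125,y+.2175)<.06)&(z>.228)&(z<.258)&(y<-.19)]
ev=np.linalg.svd(b[:,:2]-b[:,:2].mean(0),full_matrices=False)[2][0];print('bar?',len(b),b.mean(0),np.degrees(np.arctan2(ev[1],ev[0])))
e=b[(b-[.4125,-.2175,0])[:,0]>0.0]
m=e[:,0]*.967+e[:,1]*.256;i=m.argmax();print('far end',e[i])
E
```

```text
ang -73.24354 0.43389657 -0.3052065
tip [ 0.41880598 -0.25508647] seat [ 0.42586944 -0.27854617] post [ 0.44705981 -0.34892528]
foot ((0.44912436604499817, -0.35125529766082764), 0.055634766817092896)
posttop [ 0.44699665 -0.34946452  0.21569128]
bar? 6022 [ 0.38540832 -0.22525435  0.24354424] 14.612438371618913
far end [ 0.42337825 -0.21088946  0.23820295]
```

move_arm --motion '[[[0,0,-0.005,0,-0.012,0,0],[0,0,-0.01,0,-0.028,0,0],[0,0,-0.015,0.001,-0.045,0,0],[0,0,-0.015,0.001,-0.0625,0,0],[0,0,-0.015,0.001,-0.0625,0,0]]]'

```text
t: 7.78
tool_pos: [0.4072, -0.2862, 0.2221]
tool_rot: [-3.139, 0.003, -2.872]
ft_force: [-0.3, 0.4, -0.5]
opening: 0.0067
grip_force: 58.6
```

move_arm --motion '[[[0,0,0,0,0,0.006,0],[0,0,0,0,0,0.014,0],[0,0,0,0,0,0.022,0],[0,0,0,0,0,0.03,0],[0,0,0,0,0,0.03,0]]]'

```text
t: 8.2
tool_pos: [0.4047, -0.2829, 0.1898]
tool_rot: [3.14, 0.0, -2.871]
ft_force: [0.1, 0.5, -2.3]
opening: 0.007
grip_force: 58.6
```

```bash
python3 - <<'E'
from h import *
delta([.405,-.2842,.178],3.41)
E
```

```text
t 8.2 pos [ 0.4047 -0.2829  0.1898] rot [ 3.1401e+00  1.0000e-04 -2.8708e+00] open 0.007 F [ 0.13  0.48 -2.34] grip 58.608073610812426
-> turn [0.0015 0.0001 0.0024] shift [ 0.0001 -0.0014  0.0118]
```

move_arm --motion '[[[0,0,0,0,-0.001,0.004,0],[0,0,0,0,-0.001,0.008,0],[0,0,0,0,-0.001,0.011,0],[0,0,0,0,-0.001,0.011,0]]]'

```text
t: 8.53
tool_pos: [0.4057, -0.2848, 0.1802]
tool_rot: [-3.141, 0.001, -2.871]
ft_force: [-0.4, -0.1, -1.8]
opening: 0.0068
grip_force: 58.6
```

move_arm --motion '[[[0,0,0,0,0,0.001,0],[0,0,0,0,0,0.002,0],[0,0,0,0,0,0.002,0]]]'

```text
t: 8.78
tool_pos: [0.406, -0.285, 0.1788]
tool_rot: [-3.141, 0.002, -2.872]
ft_force: [0.4, 0.8, -0.5]
opening: 0.0067
grip_force: 58.7
```

```bash
python3 - <<'E'
from h import *
delta([.405,-.2842,.176],3.41)
E
```

```text
t 8.78 pos [ 0.406  -0.285   0.1788] rot [-3.1406e+00  2.1000e-03 -2.8715e+00] open 0.0067 F [ 0.44  0.77 -0.53] grip 58.65166620584205
-> turn [-0.001   0.0021  0.0017] shift [0.0007 0.0011 0.0028]
```

move_arm --motion '[[[0,0,0,0,0,0.001,0],[0,0,0,0,0,0.002,0],[0,0,0,0,0,0.002,0]]]'

```text
t: 9.03
tool_pos: [0.4064, -0.2852, 0.1774]
tool_rot: [-3.14, 0.003, -2.871]
ft_force: [0.3, 1.0, 5.6]
opening: 0.0069
grip_force: 59.4
```

```bash
python3 - <<'E'
from h import *
delta([.405,-.2842,.176],3.41)
d=cap('side')
a=cv2.resize(d['color'][120:300,250:450],(660,594),interpolation=cv2.INTER_CUBIC)
save('s4',a)
E
```

```text
t 9.03 pos [ 0.4064 -0.2852  0.1774] rot [-3.1397  0.0033 -2.8714] open 0.0069 F [0.25 0.97 5.56] grip 59.42225884180516
-> turn [-0.0019  0.0033  0.0018] shift [0.0011 0.0013 0.0014]
```

View pics/s4.png

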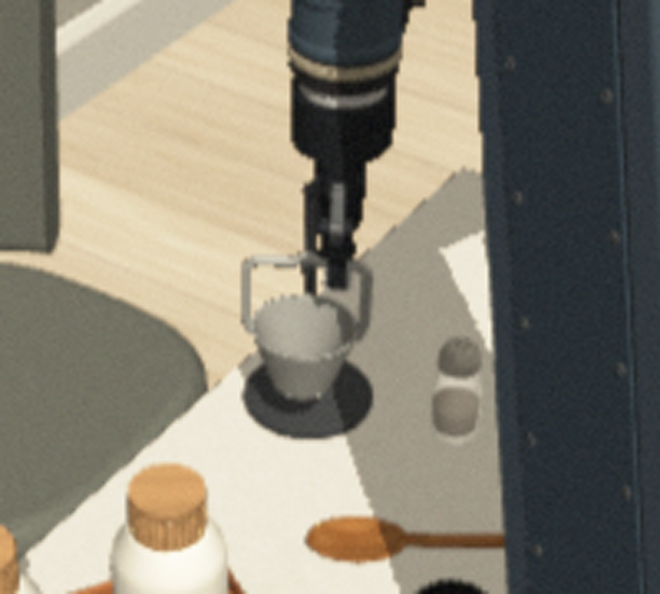

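move_arm --motion '[[[0,0,0,0,0,-0.001,0.01],[0,0,0,0,0,-0.001,0.015],[0,0,0,0,0,-0.001,0.02],[0,0,0,0,0,-0.001,0.03],[0,0,0,0,0,-0.001,0.035]]]'

```text
t: 9.5
tool_pos: [0.4058, -0.2849, 0.1776]
tool_rot: [-3.141, 0.002, -2.871]
ft_force: [-0.4, 0.2, -0.2]
opening: 0.0344
grip_force: 0.0
```

move_arm --motion '[[[0,0,0,0,0,0,0.035],[0,0,0,0,0,0,0.035],[0,0,0,0,0,0,0.035],[0,0,0,0,0,0,0.035]]]'

```text
t: 9.83
tool_pos: [0.4059, -0.2849, 0.1777]
tool_rot: [-3.141, 0.002, -2.871]
ft_force: [-0.5, 0.2, 0.4]
opening: 0.035
grip_force: 0.0
```

move_arm --motion '[[[0,0,0,0,0,-0.01,0.035],[0,0,0,0,0,-0.025,0.035],[0,0,0,0,0,-0.05,0.035],[0,0,0,0,0,-0.08,0.035],[0,0,0,0,0,-0.11,0.035]]]'

```text
t: 10.25
tool_pos: [0.4052, -0.2846, 0.2895]
tool_rot: [-3.141, 0.002, -2.871]
ft_force: [1.4, -0.3, 0.1]
opening: 0.0353
grip_force: 0.0
```

```bash
python3 - <<'E'
from h import *
delta([.405,-.2842,.29],3.41)
d=cap('wrist');q=cloud(d).reshape(-1,3);q=q[~np.isnan(q).any(1)];x,y,z=q.T
b=q[(np.hypot(x-.427,y+.2785)<.06)&(z>.125)&(z<.15)];print('rim',len(b),b[:,2].max(),cv2.minEnclosingCircle(b[:,:2].astype(np.float32)))
for a in np.radians(range(0,360,45)):
    p=b[(np.hypot(b[:,0]-.427-.041*np.cos(a),b[:,1]+.2785-.041*np.sin(a))<.012)]; print(round(np.degrees(a)),len(p),p[:,2].max() if len(p) else '')
E
```

```text
t 10.25 pos [ 0.4052 -0.2846  0.2895] rot [-3.1411e+00  1.6000e-03 -2.8714e+00] open 0.0353 F [ 1.38 -0.35  0.13] grip 0.0
-> turn [-0.0005  0.0016  0.0018] shift [ 0.0001  0.0005 -0.0005]
rim 1820 0.14904249038258333 ((0.4253176152706146, -0.2796739637851715), 0.04637669399380684)
0 206 0.1384115634760142
45 156 0.13885499523289663
90 226 0.1376219002333144
135 164 0.13659615711174045
180 107 0.14876006759222926
225 146 0.13664768975087843
270 192 0.13750050741040876
315 154 0.13739398718644452
```

move_arm --motion '[[[0,0,0,-0.009,0.017,0,0.035],[0,0,0,-0.024,0.046,0,0.04],[0,0,0,-0.04,0.076,0,0.05],[0,0,0,-0.056,0.107,0,0.06],[0,0,0,-0.072,0.137,0,0.085]]]'

```text
t: 10.72
tool_pos: [0.4385, -0.1323, 0.2886]
tool_rot: [-3.14, 0.003, -2.872]
ft_force: [1.1, 0.2, -0.6]
opening: 0.0706
grip_force: 0.0
```

move_arm --motion '[[[0,0,0,-0.012,0.024,0.01,0.085],[0,0,0,-0.024,0.048,0.02,0.085],[0,0,0,-0.037,0.069,0.03,0.085],[0,0,0,-0.037,0.069,0.03,0.085],[0,0,0,-0.037,0.069,0.03,0.085]]]'

```text
t: 11.13
tool_pos: [0.4557, -0.0563, 0.258]
tool_rot: [-3.141, 0.001, -2.869]
ft_force: [-0.2, -0.1, 1.2]
opening: 0.085
grip_force: 0.0
```

```bash
python3 - <<'E'
from h import *
d=cap('wrist');save('w5',d['color']);q=cloud(d).reshape(-1,3);q=q[~np.isnan(q).any(1)];S=cloud(cap('side')).reshape(-1,3);S=S[~np.isnan(S).any(1)]
for q in(q,S):
    x,y,z=q.T
    for c in((.455,-.055),(.5528,.0436)):
        b=q[(np.hypot(x-c[0],y-c[1])<.036)&(z>.141)&(z<.155)];print(len(b),b.mean(0),cv2.minEnclosingCircle(b[:,:2].astype(np.float32)))
delta([.4555,-.0555,.24],3.41)
E
```

```text
4389 [ 0.45323318 -0.05554867  0.14825048] ((0.45430323481559753, -0.05524573475122452), 0.027553608641028404)
3141 [0.55064328 0.04227308 0.14791179] ((0.5535092949867249, 0.04363953322172165), 0.02826065570116043)
350 [ 0.45335655 -0.05172427  0.14853656] ((0.4537942707538605, -0.05412599816918373), 0.02996007353067398)
385 [0.55195742 0.04720315 0.14862939] ((0.5547884702682495, 0.04680032283067703), 0.03053988702595234)
t 11.23 pos [ 0.4559 -0.0576  0.2585] rot [-3.1403e+00  2.4000e-03 -2.8711e+00] open 0.085 F [ 0.1   0.05 -0.04] grip 0.0
-> turn [-0.0013  0.0024  0.0021] shift [-0.0001  0.0022  0.0185]
```

View pics/w5.png

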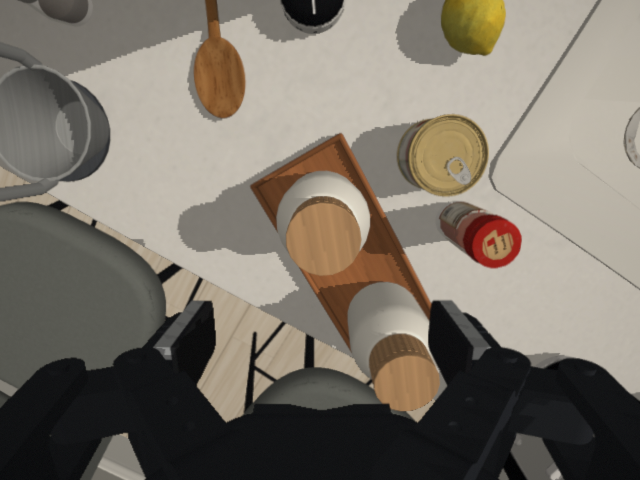

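move_arm --motion '[[[-0.001,0.002,0,0.001,0.0026,0.025,0.085],[-0.001,0.002,0,0.001,0.0026,0.055,0.085],[-0.001,0.002,0,0.001,0.0026,0.085,0.085],[-0.001,0.002,0,0.001,0.0026,0.11,0.085],[-0.001,0.002,0,0.001,0.0026,0.11,0.085]]]'

```text
t: 11.65
tool_pos: [0.4518, -0.0559, 0.1445]
tool_rot: [3.139, -0.006, -2.873]
ft_force: [-1.3, -0.4, 0.3]
opening: 0.0851
grip_force: 0.0
```

```bash
python3 - <<'E'
from h import *
delta([.4543,-.0553,.114],3.41)
E
```

```text
t 11.65 pos [ 0.4518 -0.0559  0.1445] rot [ 3.1393 -0.0056 -2.8732] open 0.0851 F [-1.28 -0.39  0.28] grip 0.0
-> turn [ 0.0023 -0.0056 -0.    ] shift [-0.0027 -0.0001  0.0305]
```

move_arm --motion '[[[0.001,-0.003,0,-0.001,0,0.012,0.085],[0.002,-0.004,0,-0.002,0,0.024,0.085],[0.002,-0.004,0,-0.002,0,0.03,0.085],[0.002,-0.004,0,-0.002,0,0.03,0.075],[0.002,-0.004,0,-0.002,0,0.03,0.065]]]'

```text
t: 12.07
tool_pos: [0.4567, -0.055, 0.1188]
tool_rot: [-3.139, 0.005, -2.872]
ft_force: [-0.6, -0.3, -0.4]
opening: 0.0658
grip_force: 0.0
```

```bash
python3 - <<'E'
from h import *
delta([.4543,-.0553,.114],3.41)
print(ctrl.observe()['joint_positions'].round(3))
E
```

```text
t 12.07 pos [ 0.4567 -0.055   0.1188] rot [-3.1395  0.0045 -2.8721] open 0.0658 F [-0.61 -0.34 -0.36] grip 0.0
-> turn [-0.0021  0.0045  0.0011] shift [0.0024 0.0004 0.0048]
[-0.12   0.194 -0.375  0.997 -0.    -0.389]
```

move_arm --motion '[[[0,0.002,0,0.001,0,0.003,0.06],[0,0.002,0,0.001,0,0.003,0.055],[0,0.002,0,0.001,0,0.003,0.05],[0,0.002,0,0.001,0,0.003,0.045],[0,0.002,0,0.001,0,0.003,0.04]]]'

```text
t: 12.48
tool_pos: [0.4558, -0.0551, 0.1158]
tool_rot: [-3.139, 0.003, -2.872]
ft_force: [-1.2, -1.2, 6.6]
opening: 0.0542
grip_force: 62.4
```

move_arm --motion '[[[0,0,0,0,0,0,0.03],[0,0,0,0,0,0,0.02],[0,0,0,0,0,0,0.0],[0,0,0,0,0,0,0.0],[0,0,0,0,0,0,0.0]]]'

```text
t: 12.9
tool_pos: [0.4558, -0.0551, 0.1158]
tool_rot: [-3.139, 0.003, -2.872]
ft_force: [-1.5, -1.6, 6.9]
opening: 0.0538
grip_force: 62.4
```

```bash
python3 - <<'E'
from h import *
delta([.4543,-.0553,.114],3.41)
print(ctrl.observe()['moment'].round(3))
E
```

```text
t 12.9 pos [ 0.4558 -0.0551  0.1158] rot [-3.1387e+00  3.1000e-03 -2.8716e+00] open 0.0538 F [-1.54 -1.64  6.89] grip 62.43368424475193
-> turn [-0.0029  0.0031  0.0016] shift [0.0015 0.0003 0.0018]
[-0.268  0.296 -0.03 ]
```

move_arm --motion '[[[0,0,-0.03,0,0,-0.0007,0],[0,0,-0.06,0,0,-0.0007,0],[0,0,-0.09,0,0,-0.0007,0],[0,0,-0.12,0,0,-0.0007,0]]]'

```text
t: 13.23
tool_pos: [0.4555, -0.0549, 0.1161]
tool_rot: [-3.139, 0.002, -2.752]
ft_force: [-0.1, 0.8, 2.3]
opening: 0.054
grip_force: 64.5
```

```bash
python3 - <<'E'
from h import *
delta([.4543,-.0553,.114],3.41)
print(ctrl.observe()['moment'].round(3))
E
```

```text
t 13.23 pos [ 0.4555 -0.0549  0.1161] rot [-3.1394e+00  2.4000e-03 -2.7518e+00] open 0.054 F [-0.09  0.81  2.33] grip 64.49712239205837
-> turn [-0.0021  0.0025  0.1214] shift [0.0013 0.0001 0.0021]
[ 0.146  0.121 -1.907]
```

move_arm --motion '[[[0,0,0.04,0,0,0,0],[0,0,0.08,0,0,0,0],[0,0,0.12,0,0,0,0],[0,0,0.16,0,0,0,0],[0,0,0.2,0,0,0,0]]]'

```text
t: 13.65
tool_pos: [0.4555, -0.0548, 0.1159]
tool_rot: [-3.14, 0.003, -2.953]
ft_force: [-0.8, -0.2, 0.2]
opening: 0.0542
grip_force: 63.0
```

```bash
python3 - <<'E'
from h import *
delta([.4543,-.0553,.114],3.41)
print(ctrl.observe()['moment'].round(3))
E
```

```text
t 13.65 pos [ 0.4555 -0.0548  0.1159] rot [-3.1399e+00  2.5000e-03 -2.9533e+00] open 0.0542 F [-0.79 -0.21  0.2 ] grip 63.009877894073725
-> turn [-0.0018  0.0025 -0.0801] shift [ 0.0013 -0.0003  0.0019]
[ 0.007 -0.09   0.   ]
```

move_arm --motion '[[[0,0,0.09,0,0,0,0],[0,0,0.19,0,0,0,0],[0,0,0.29,0,0,0,0],[0,0,0.39,0,0,0,0],[0,0,0.49,0,0,0,0]]]'

```text
t: 14.07
tool_pos: [0.4556, -0.0548, 0.1159]
tool_rot: [-3.141, 0.003, 2.837]
ft_force: [0.8, -0.9, -0.4]
opening: 0.0537
grip_force: 63.0
```

```bash
python3 - <<'E'
from h import *
delta([.4543,-.0553,.114],3.41)
print(ctrl.observe()['moment'].round(3))
E
```

```text
t 14.07 pos [ 0.4556 -0.0548  0.1159] rot [-3.1413e+00  3.1000e-03  2.8370e+00] open 0.0537 F [ 0.77 -0.89 -0.37] grip 63.04948213510215
-> turn [-0.0012  0.003  -0.573 ] shift [ 0.0011 -0.0008  0.0019]
[-0.051 -0.081 -0.001]
```

move_arm --motion '[[[0,0,0.1,0,0,0,0],[0,0,0.2,0,0,0,0],[0,0,0.3,0,0,0,0],[0,0,0.4,0,0,0,0],[0,0,0.5,0,0,0,0]]]'

```text
t: 14.48
tool_pos: [0.4556, -0.0549, 0.1159]
tool_rot: [3.14, 0.003, 2.337]
ft_force: [0.2, 0.7, -0.3]
opening: 0.0536
grip_force: 63.1
```

move_arm --motion '[[[0,0,0.08,0,0,0,0],[0,0,0.16,0,0,0,0],[0,0,0.22,0,0,0,0],[0,0,0.22,0,0,0,0]]]'

```text
t: 14.82
tool_pos: [0.4555, -0.0548, 0.1159]
tool_rot: [3.14, 0.003, 2.119]
ft_force: [-0.1, 0.4, 1.9]
opening: 0.0541
grip_force: 63.2
```

```bash
python3 - <<'E'
from h import *
delta([.4543,-.0553,.114],3.41)
s=ctrl.observe();print(s['moment'].round(3),s['joint_positions'].round(3))
E
```

```text
t 14.82 pos [ 0.4555 -0.0548  0.1159] rot [3.1398e+00 2.6000e-03 2.1191e+00] open 0.0541 F [-0.11  0.37  1.9 ] grip 63.15466482192278
-> turn [-1.0000e-04  3.3000e-03 -1.2909e+00] shift [ 0.0003 -0.0013  0.0019]
[0.058 0.084 0.004] [-0.119  0.196 -0.38   0.991 -0.001  0.903]
```

Turned about 74° with no stop felt; lift gently and watch the force.

move_arm --motion '[[[0,0,0,0,0,-0.002,0],[0,0,0,0,0,-0.004,0],[0,0,0,0,0,-0.006,0],[0,0,0,0,0,-0.008,0]]]'

```text
t: 15.15
tool_pos: [0.4553, -0.0548, 0.1238]
tool_rot: [3.14, 0.002, 2.123]
ft_force: [0.1, 0.2, -0.7]
opening: 0.0541
grip_force: 63.1
```

move_arm --motion '[[[0,0,0,0,0,-0.01,0],[0,0,0,0,0,-0.025,0],[0,0,0,0,0,-0.045,0],[0,0,0,0,0,-0.065,0],[0,0,0,0,0,-0.08,0]]]'

```text
t: 15.57
tool_pos: [0.4553, -0.0547, 0.2051]
tool_rot: [3.139, 0.003, 2.122]
ft_force: [0.1, 0.2, -1.1]
opening: 0.0534
grip_force: 63.2
```

move_arm --motion '[[[0,0,0,0,0,-0.01,0],[0,0,0,0,0,-0.01,0],[0,0,0,0,0,-0.01,0],[0,0,0,0,0,-0.01,0],[0,0,0,0,0,-0.01,0]]]'

```text
t: 15.98
tool_pos: [0.4546, -0.0546, 0.2126]
tool_rot: [3.141, 0.001, 2.122]
ft_force: [-0.5, -0.0, -1.3]
opening: 0.0539
grip_force: 63.2
```

```bash
python3 - <<'E'
from h import *
d=cap('side');delta([.4543,-.0553,.21],2.12)
save('s6',cv2.resize(d['color'][120:390,210:450],(534,600),interpolation=cv2.INTER_CUBIC))
E
```

```text
t 16.03 pos [ 0.4546 -0.0547  0.2126] rot [3.1415e+00 1.3000e-03 2.1218e+00] open 0.0542 F [-0.32 -0.56 -0.31] grip 63.193934904411435
-> turn [0.0001 0.0013 0.0018] shift [-0.0004 -0.0006  0.0026]
```

View pics/s6.png

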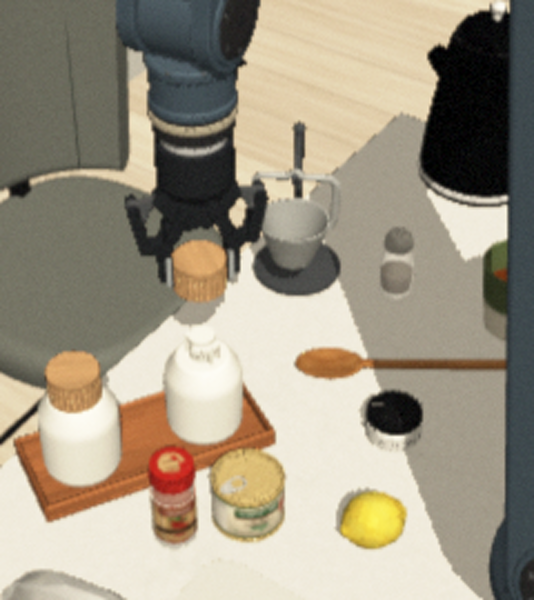

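The lid is held level at about (200,270), well above the open jar neck at (203,345). The pail hangs on the hook at (293,230), the other lid is in place at (73,380), and everything is still standing.

```bash
python3 -c "
from bench import ctrl
print(ctrl.close_job())"
```

```text
the job is handed in; nothing more can be done
None
```

I handed the job in at about 16 s. The pail hangs on the hook, and the gripper holds the target lid level, its underside about 0.21 m up over the open jar. The other lid and the bystanders look undisturbed in the last side picture, but no verdict came back.

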